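Arm a welding positioner from its control console

ROBOT

A 6-joint arm with a two-finger parallel gripper is mounted at the origin on the work surface. World frame = base frame: x ahead of the robot, y to its left, z up, the work surface at z = 0. Lengths are in m, angles in rad, forces in N, time in s.
With the tool pointing down it reaches from about 0.225 to 0.875 m from the base axis. Payload 3.4 kg.
Tool frame: the origin (TCP) lies on the centre line of the jaws, within the pads' length; the fingertips stand 17 mm ahead of it and the grasp point (between the pads) lies 2 mm behind it; z points along the fingers, y is the line along which they close (so a half turn about z gives the same grasp; the last joint's range is limited). The gripper opens to 85 mm and grips with 20 to 120 N. Pads are 22 mm wide; open, the fingers measure 114 mm over their backs; the gripper's body (76 mm by 85 mm) begins 54 mm behind the grasp point. The pads swing forward as they close: fully open they stand 13 mm farther back than shut.
Start: joints at [-1.371, 0.276, 1.505, -0, 1.361, -0.121], TCP at [0.181, -0.546, 0.248] pointing down, gripper open.
Joint ranges: [-2.89, 2.89], [-0.75, 2.08], [0.22, 2.7], [-1.18, 4.32], [0.11, 2.71], [-2.7, 2.7]. Speed limits (rad/s): [2.57, 2.57, 3.14, 3.14, 3.14, 3.14].

INTERFACE

Orientations are given as a unit quaternion [w, x, y, z].
In Python, from rig import manip gives the robot as it stands.
- The arm moves only by the tool move_arm, never from a script. Its argument "steps" is one flat list of numbers, 7 for each row, row after row: the turn, a rotation vector about the world's x, y, z normalised to -1 to 1, where 1 is 360 degrees, then the shift along the world's x, y, z normalised to -1 to 1, where 1 is 1 m, then the opening, from -1 (shut) to 1 (fully open). A call has exactly 10 rows; each row is the pose to reach, as a shift and turn from the pose commanded when the call began, turning the shorter way round; what a row does not reach only later rows make up. A row lasts 1/10 s, in which the tool goes at most 50 mm and 8.59 degrees, less where a joint would pass 70% of its speed; a pose out of reach is approached as far as the arm can. A call with a number of a shift or a turn outside -1 to 1 is refused whole. A call with a gripper value outside its range is refused whole. The fingers move at their own pace and stop on an object; "squeeze" is the grip in N (left out, the last holds). Time passes only in rows, so rows that repeat a pose let the fingers close, or fill a call up. It gives the time, the measured TCP pose, the force, the opening and the grip force at its end, in the units of the state.
- manip.get_state(): the state, without advancing time (a new reading comes with each control period).
- manip.get_image(name): name is "scene" or "top" or "wrist"; returns a dict with "pixels" (400x640x3 uint8, blue, green, red), "fx", "fy", "cx", "cy" (pixels), "D" ([k1, k2, p1, p2, k3] as OpenCV has them; the pictures are not rectified), "R" (3x3) and "t" (3): a world point X has camera coordinates R X + t. Camera axes: x right, y down, z forward; pixel columns grow to the right and rows downward; lengths in m; the calibration is good to about 2 mm. A picture is of the moment at which its call begins. There is no depth.
- manip.sign_off(): hands the job in; it is judged then, once.
The state is a dict: "clock": time; "qpos": joint angles; "qd": joint speeds; "effort": joint torques, N m; "position": TCP position; "ee_rot": TCP orientation; "contact_force": force on the tool from outside, world axes, zero at the start; "moment": the same for the moment, N m; "width": finger opening in m; "gripper_force": force on a finger pad.
Only numpy, scipy, OpenCV 4.12 (cv2) and the standard library are available. Lean on these libraries where they do the work, as an engineer would, in place of code of your own. Each camera call takes 0.05 s, during which the arm holds its last target. There are 200 camera calls.

TASK

Ready the welding positioner for its foot pedal at the grey sloping console: first switch the power on by pressing in the far end of the power rocker, next set the direction of rotation by pressing in the end of the direction rocker nearest the speed knob, and last hold the flat round reset button fully in for about a second and let it go. Press with the fingertips only: do not press the mushroom-shaped stop button, turn the speed knob, or pick up or push about the console or anything else on the table, and leave both rockers as you set them.

Things in the scene. Friction and masses are not known exactly. Their poses are not given: they have to be found in the camera images.
- console: Grey sheet-steel control console, 260 (y) x 214 mm (x), loose, about 3.4 kg. Origin under its centre; x away from the operator, y left. Front 170 mm of the top: panel sloping up 14 deg, 52 to 94 mm high; then a level ledge at 94 mm. Near row, left to right, 85 mm apart: power rocker, direction rocker, speed knob. Far row, 80 mm up the slope: display, reset button (middle), stop mushroom (right).
- power_far_end (a point): Press point of the power rocker, left in the near row: black, 46 mm long (up the slope), 26 mm wide, in a low bezel. On the top face of its far end, 16 mm from the pivot. Off: that end stands up, face at 24 deg to the panel, point 17 mm off the panel, tip 20 mm; pressed: face parallel to the panel, 11 mm off it; the point goes in 6.5 mm. z while off: the panel's outward normal; x up the slope.
- power_rocker (a joint): Power rocker, rad: 0 off (near end down), 0.42 on (far end down). Over-centre: it takes 5 to 7 N on the end, snaps over past 0.21 and stays.
- direction_knob_end (a point): Press point of the direction rocker, middle of the near row: same rocker as the power one but lying across the panel. On the top face of its right-hand end, towards the speed knob, 16 mm from the pivot; stands up at the start and goes in 6.5 mm just as on the power rocker. z at the start: the panel's outward normal; x up the slope.
- direction_rocker (a joint): Direction rocker, rad: 0 left end down (as at the start), 0.42 the speed knob's end down. Over-centre like the power rocker.
- reset_top (a point): Centre of the flat top of the reset button: a round black cap 30 mm across in a 40 mm steel collar, far row, middle. The top stands 18 mm off the panel (12 mm above the collar) and goes in 6 mm along the panel's normal; z is the outward normal.
- reset_button (a joint): Reset button travel, m: 0 out, 0.006 fully in (about 6 N); springs back when let go.
- stop_top (a point): Top of the stop button, far row, right: black mushroom head 42 mm across, top 30 mm off the panel, in a steel collar. Not to be pressed.
- stop_button (a joint): Stop button travel, m: 0 out, 0.006 in, springs back.
- knob_pointer (a point): Rim of the speed knob's top at its white pointer line, 14.5 mm from the knob's axis: black knob 36 mm across at its skirt, top 21 mm off the panel, near row, right. Its setting varies; not to be turned.
- gel_jar: Jar of nozzle gel, 76 mm across, 85 mm tall, standing to the left of the console. Origin under its centre.
- magnet_square: Red magnetic welding square, right-angled, 90 mm legs, 18 mm thick, lying to the right of the console. Origin at its underside, inside the right angle, 30 mm from both legs' outer edges.
- gas_nozzle: Copper gas nozzle, 26 mm across, 56 mm tall, standing on the console's rear ledge. Origin under its centre.
- pliers: Welding pliers with orange handles, 175 mm long, 16 mm high, lying to the right. Origin under the pivot; jaws to +x of its frame.
- mig_gun: MIG torch with blue handle and copper nozzle, 290 mm long, 40 mm high, lying beyond the console. Origin under the middle of the handle. (Farther out, over 0.4 m to the left and right of straight ahead and beyond 0.5 m, stand the positioner, 260 mm tall, and a welding helmet, 232 mm tall; which is on which side varies.)
- wire_brush: Wire brush with a wooden back, 250 x 27 mm, 26 mm high, lying on its side at the far right, its length along its own x. Origin under its middle.
- hammer: Hammer, 260 mm long, 30 mm high, lying to the left, its length along its own x. Origin at its underside.

How it is judged:
By the outcome, as a careful person would: the job done as asked, in the order asked, and still so for the second after the job is handed in, with the robot touching nothing.
It also fails if it takes over 38 s, if anything falls off the work surface, if the arm or the gripper's body presses on something with over 40 N, if the wrist force passes 120 N, or if a joint passes its speed limit or range.

## Working session

There is one attempt and no reset: what is moved stays moved. The work goes in short steps, Python scripts to look and compute and a tool call to move; the robot and the scene stay as the last step left them, time stands still between calls to the robot, and variables do not carry over. Pictures are saved under pics/ and viewed, at most 10 in all, crops included, and the job is handed in when it is done.

Besides the shell and the picture viewer there is one more tool, called after ">>>" as name(argument=value, ...) on one line, values as JSON. move_arm: Moves the arm, as the interface text tells. Scaled input: -1 to 1 covers 1 m each way for a shift and 360 degrees each way for a turn. Its arguments: {"type":"object","properties":{"steps":{"type":"array"},"squeeze":{"type":"number"}},"required":["steps"]}

```bash
mkdir -p pics; python3 - <<'E'
from rig import manip
import cv2,numpy as np
for n in("top","scene"):
    g=manip.get_image(n); cv2.imwrite(f"pics/{n}0.png",g["pixels"]); print(n,g["fx"],g["cx"],g["cy"],g["D"],(-np.array(g["R"]).T@np.array(g["t"])).round(3))
print(manip.get_state())
E
```

```text
top 464.8388431121644 316.2799498630437 199.94298576817044 [-0.10622685  0.          0.          0.          0.        ] [4.690e-01 1.000e-03 1.206e+00]
scene 425.8978821985805 314.8651163940162 195.16983098538142 [0.00826697 0.         0.         0.         0.        ] [1.296 0.648 0.78 ]
{'clock': 0.1, 'qpos': array([-1.37097872e+00,  2.76542849e-01,  1.50599158e+00, -2.57219634e-06,
        1.36070727e+00, -1.20950173e-01]), 'qd': array([-0.00089108, -0.00219009, -0.00163034,  0.00110545, -0.00119442,
       -0.00035914]), 'effort': array([ 1.47954299e-03, -4.17699659e+01, -2.46405172e+01, -1.35975506e-04,
        5.83347413e-03, -2.94148769e-06]), 'position': array([ 0.18122874, -0.5452333 ,  0.24752582]), 'ee_rot': array([-8.23831442e-04,  9.87165672e-01,  1.59697391e-01, -3.37621608e-05]), 'contact_force': array([-0.03065586, -0.85737347, -0.27788012]), 'moment': array([ 0.03300905, -0.04835519,  0.01855261]), 'gripper_force': 0.0, 'width': 0.08538581161534015}
```

View pics/top0.png

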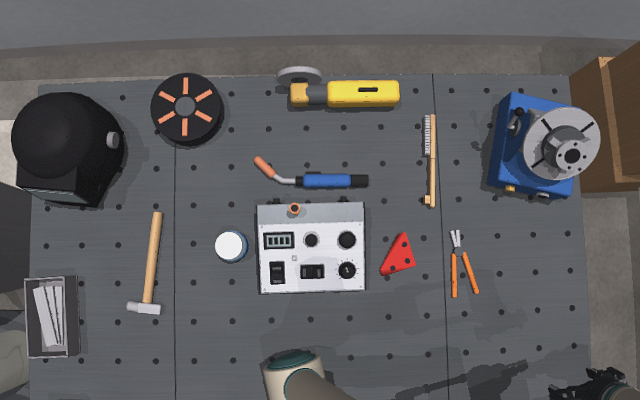

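View pics/scene0.png

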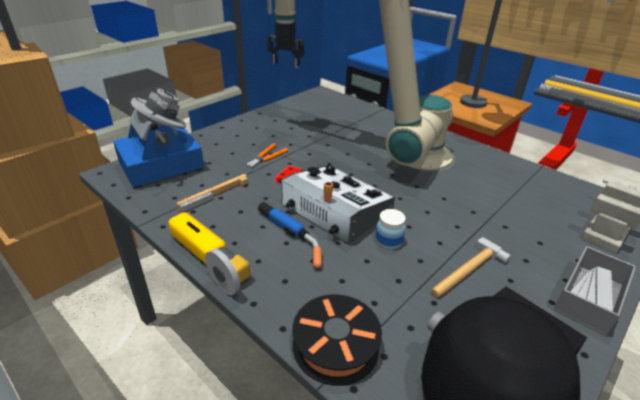

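The top view shows the console at pixels (257–366, 203–293). Power rocker is near (277,272), direction rocker (312,271), knob (347,270), reset (311,240) and stop (347,240). I'll enlarge this area.

```bash
python3 - <<'E'
import cv2
i=cv2.imread("pics/top0.png")[198:298,250:375]
cv2.imwrite("pics/crop.png",cv2.resize(i,None,fx=6,fy=6,interpolation=cv2.INTER_CUBIC))
E
```

```text
(no output)
```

View pics/crop.png

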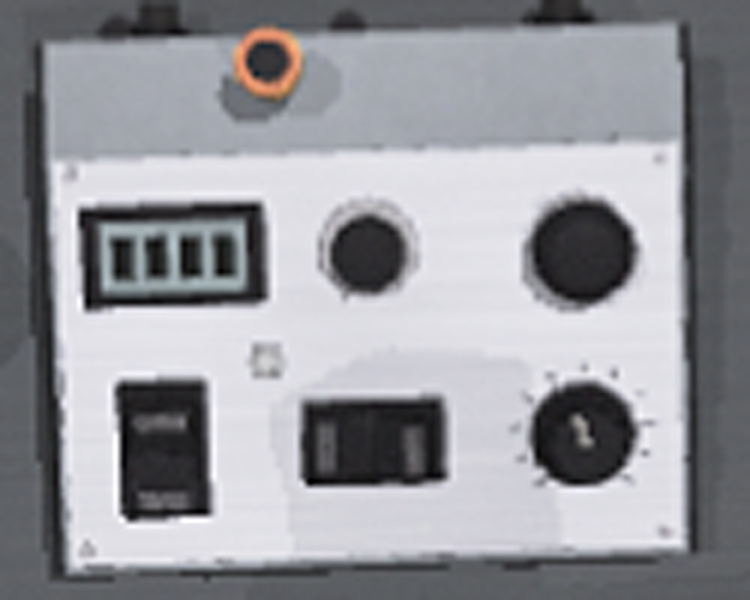

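```bash
cat > h.py <<'E'
import numpy as np,cv2
from scipy.optimize import least_squares
a=np.radians(14);U=np.array([np.cos(a),0,np.sin(a)]);N=np.array([-np.sin(a),0,np.cos(a)]);E0=np.array([-.107,0,.052])
def P(s,y,n): return E0+s*U+n*N+[0,y,0]       # console frame
def W(p,x,y,th):
    c,s=np.cos(th),np.sin(th); return np.array([[c,-s,0],[s,c,0],[0,0,1]])@p+[x,y,0]
def proj(g,X):
    K=np.array([[g["fx"],0,g["cx"]],[0,g["fy"],g["cy"]],[0,0,1.]])
    return cv2.projectPoints(np.array(X,float).reshape(-1,1,3),cv2.Rodrigues(np.array(g["R"],float))[0],np.array(g["t"],float),K,np.array(g["D"],float))[0][:,0]
def fit(g,pts,x0):
    f=lambda q:(proj(g,[W(m(q[3]),*q[:3]) for m,_ in pts])-[u for _,u in pts]).ravel()
    r=least_squares(f,x0,loss="soft_l1"); return r.x,f(r.x).reshape(-1,2)
C=lambda s,y,n:(lambda s0:P(s0+s,y,n))
F=lambda x,y,z:(lambda s0:np.array([x,y,z]))
E
python3 - <<'E'
from h import *
from rig import manip
g=manip.get_image("top")
o=[(F(-.107,.13,.052),(68,570)),(F(-.107,-.13,.052),(690,550)),(F(.063,.13,.094),(52,160)),(F(.063,-.13,.094),(681,140)),(F(.107,.13,.094),(43,42)),(F(.107,-.13,.094),(675,25)),
(C(.08,0,.018),(368,253)),(C(.08,-.085,.028),(582,250)),(C(0,-.085,.019),(583,432)),(C(0,0,.006),(373,441)),(C(0,.085,.006),(164,448))]
o=[(m,((u+.5)/6-.5+250,(v+.5)/6-.5+198)) for m,(u,v) in o]
q,r=fit(g,o,[.4,0,0,.05]); print(q,np.degrees(q[2]));print(r.round(2))
for n,p in dict(pow=P(q[3]+.016,.085,.017),dir=P(q[3],-.016,.017),reset=P(q[3]+.08,0,.018),stop=P(q[3]+.08,-.085,.03)).items(): print(n,W(p,*q[:3]).round(4))
from scipy.spatial.transform import Rotation as R
print("N",W(N,0,0,q[2]).round(3))
E
```

```text
[ 0.4795558  -0.00443622  0.00924845  0.05517644] 0.5298973526826977
[[-1.47  0.99]
 [ 0.65  0.52]
 [-2.38 -0.9 ]
 [ 1.16 -1.19]
 [-1.26  0.49]
 [ 1.33 -0.22]
 [-0.14 -0.21]
 [ 0.38 -0.05]
 [ 0.53  1.43]
 [ 0.01 -0.3 ]
 [-0.27 -0.28]]
pow [0.4367 0.0802 0.0857]
dir [ 0.4221 -0.021   0.0818]
reset [ 0.4994 -0.0043  0.1022]
stop [ 0.4972 -0.0893  0.1138]
N [-0.242 -0.002  0.97 ]
```

```bash
python3 - <<'E'
from h import *
from rig import manip
from scipy.spatial.transform import Rotation as R
s=manip.get_state();w,x,y,z=s["ee_rot"];c=R.from_quat([x,y,z,w])
t=R.from_euler('z',.53,degrees=True)*R.from_euler('y',-14,degrees=True)*R.from_matrix(np.diag([1,-1,-1.]))
print((t*c.inv()).as_rotvec()/2/np.pi, np.array([.40,.02,.27])-s["position"])
E
```

```text
[ 0.00619508 -0.03852579 -0.04935995] [0.21878851 0.56531757 0.02235899]
```

>>> move_arm(steps=[0.0062,-0.0385,-0.0494,0.13,0.34,0.022,-1,0.0062,-0.0385,-0.0494,0.13,0.34,0.022,-1,0.0062,-0.0385,-0.0494,0.13,0.34,0.022,-1,0.0062,-0.0385,-0.0494,0.13,0.34,0.022,-1,0.0062,-0.0385,-0.0494,0.13,0.34,0.022,-1,0.0062,-0.0385,-0.0494,0.13,0.34,0.022,-1,0.0062,-0.0385,-0.0494,0.13,0.34,0.022,-1,0.0062,-0.0385,-0.0494,0.13,0.34,0.022,-1,0.0062,-0.0385,-0.0494,0.13,0.34,0.022,-1,0.0062,-0.0385,-0.0494,0.13,0.34,0.022,-1])

```text
clock: 1.15
position: [0.3113, -0.206, 0.2704]
ee_rot: [0.001, 0.993, 0.005, 0.122]
contact_force: [0.4, -1.5, 0.1]
width: -0.0001
gripper_force: 0.0
```

>>> move_arm(steps=[0,0,0,0.089,0.225,0,-1,0,0,0,0.089,0.225,0,-1,0,0,0,0.089,0.225,0,-1,0,0,0,0.089,0.225,0,-1,0,0,0,0.089,0.225,0,-1,0,0,0,0.089,0.225,0,-1,0,0,0,0.089,0.225,0,-1,0,0,0,0.089,0.225,0,-1,0,0,0,0.089,0.225,0,-1,0,0,0,0.089,0.225,0,-1])

```text
clock: 2.15
position: [0.4003, 0.0175, 0.2703]
ee_rot: [0.0, 0.993, 0.002, 0.122]
contact_force: [0.4, 0.5, -0.7]
width: 0.0001
gripper_force: 0.0
```

```bash
python3 - <<'E'
from rig import manip
import cv2,numpy as np
g=manip.get_image("wrist"); cv2.imwrite("pics/w1.png",g["pixels"]); R=np.array(g["R"]);print(g["fx"],g["D"],(-R.T@np.array(g["t"])).round(3),R.round(2))
s=manip.get_state();print(s["clock"],s["position"],s["ee_rot"],s["width"],s["contact_force"])
E
```

```text
301.1419174088945 [-0.0413567  0.         0.         0.         0.       ] [0.442 0.018 0.41 ] [[ 0.   -1.    0.  ]
 [-1.   -0.    0.06]
 [-0.06 -0.   -1.  ]]
2.2 [0.40024266 0.01776964 0.2703091 ] [4.15292922e-04 9.92564383e-01 2.64987253e-03 1.21691210e-01] 0.00024925896365971743 [ 8.83403726e-01  4.20290895e-01 -6.32083006e-04]
```

View pics/w1.png

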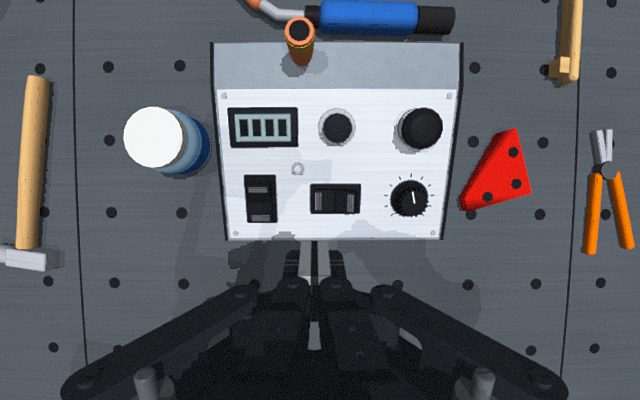

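Wrist view: console squarely seen, reset at (337,129), stop at (422,129), direction rocker at (336,199), power rocker at (261,199), with fingertips just below the panel. I'll enlarge for the fit.

```bash
python3 - <<'E'
import cv2
i=cv2.imread("pics/w1.png")[80:260,205:470]
cv2.imwrite("pics/crop2.png",cv2.resize(i,None,fx=3,fy=3,interpolation=cv2.INTER_CUBIC))
E
```

```text
(no output)
```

View pics/crop2.png

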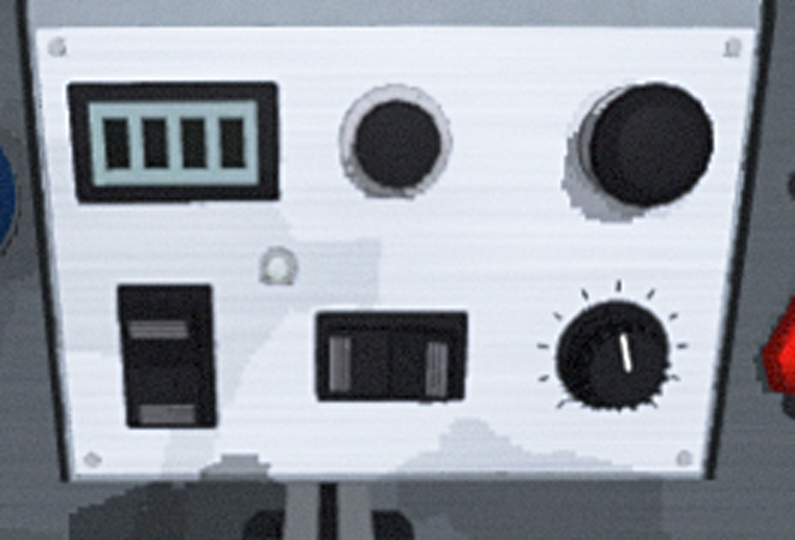

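```bash
python3 - <<'E'
from h import *
from rig import manip
g=manip.get_image("wrist")
o=[(F(-.107,.13,.052),(64,479)),(F(-.107,-.13,.052),(714,477)),(F(.063,.13,.094),(28,26)),(F(.063,-.13,.094),(762,26)),
(C(.08,0,.018),(398,142)),(C(.08,-.085,.024),(651,145)),(C(0,0,.006),(392,356)),(C(0,.085,.006),(167,356))]
o=[(m,((u+.5)/3-.5+205,(v+.5)/3-.5+80)) for m,(u,v) in o]
q,r=fit(g,o,[.4,0,0,.05]); print(q,np.degrees(q[2]));print(r.round(2))
s=manip.get_state()
from scipy.spatial.transform import Rotation as R
w,x,y,z=s["ee_rot"];c=R.from_quat([x,y,z,w]).as_matrix()
tip=s["position"]+.017*c[:,2]
nn=W(N,0,0,q[2]);print("tip",tip,"toolz",c[:,2],"N",nn,"U",W(U,0,0,q[2]))
for n,p in dict(pow=P(q[3]+.018,.085,.017),dir=P(q[3],-.019,.017),reset=P(q[3]+.08,0,.018),stop=P(q[3]+.08,-.085,.03)).items(): X=W(p,*q[:3]);print(n,X.round(4),"shift to 15mm above:",(X+.015*nn-tip).round(4))
E
```

```text
[ 0.47780218 -0.00642951  0.00779273  0.05504859] 0.44649062405760404
[[ 0.25  1.8 ]
 [-1.56  1.53]
 [-2.24 -1.24]
 [ 2.07 -1.33]
 [ 0.15 -0.12]
 [ 1.11 -0.58]
 [-0.07  0.36]
 [-0.35  0.61]]
tip [0.40433206 0.01800545 0.25385013] toolz [ 2.41620375e-01 -4.55090414e-05 -9.70370853e-01] N [-0.24191455 -0.00188521  0.97029573] U [0.97026627 0.00756118 0.2419219 ]
pow [0.4369 0.0783 0.0862] shift to 15mm above: [ 0.0289  0.0602 -0.1531]
dir [ 0.4203 -0.0259  0.0818] shift to 15mm above: [ 0.0123 -0.0439 -0.1575]
reset [ 0.4975 -0.0063  0.1021] shift to 15mm above: [ 0.0895 -0.0243 -0.1372]
stop [ 0.4952 -0.0913  0.1138] shift to 15mm above: [ 0.0873 -0.1093 -0.1255]
```

>>> move_arm(steps=[0,0,0,0.029,0.061,-0.1,-1,0,0,0,0.029,0.061,-0.1,-1,0,0,0,0.029,0.061,-0.1,-1,0,0,0,0.029,0.061,-0.153,-1,0,0,0,0.029,0.061,-0.153,-1,0,0,0,0.029,0.061,-0.153,-1,0,0,0,0.029,0.061,-0.153,-1,0,0,0,0.029,0.061,-0.153,-1,0,0,0,0.029,0.061,-0.153,-1,0,0,0,0.029,0.061,-0.153,-1])

```text
clock: 3.25
position: [0.43, 0.0802, 0.1185]
ee_rot: [0.0, 0.992, 0.004, 0.123]
contact_force: [0.3, 0.2, 0.3]
width: -0.0004
gripper_force: 0.0
```

```bash
python3 - <<'E'
from rig import manip
import cv2
g=manip.get_image("wrist"); cv2.imwrite("pics/w2.png",g["pixels"])
E
```

```text
(no output)
```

View pics/w2.png

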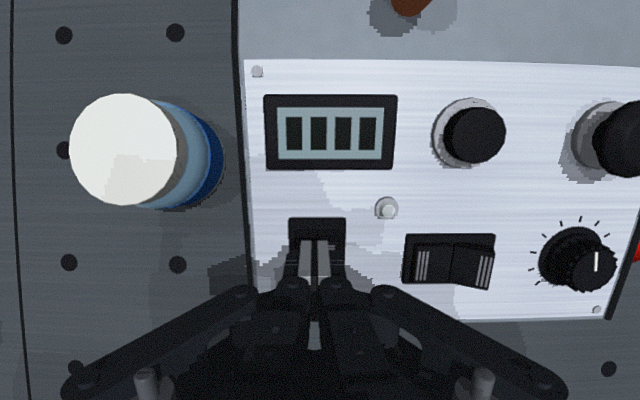

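The fingertips (298–330, ~250) are centred over the power rocker (289–346), towards its far end. Pressing.

>>> move_arm(steps=[0,0,0,0.002,-0.001,-0.008,-1,0,0,0,0.003,-0.001,-0.012,-1,0,0,0,0.0035,-0.001,-0.014,-1,0,0,0,0.004,-0.001,-0.016,-1,0,0,0,0.0045,-0.001,-0.018,-1,0,0,0,0.005,-0.001,-0.0195,-1,0,0,0,0.0052,-0.001,-0.021,-1,0,0,0,0.0052,-0.001,-0.021,-1,0,0,0,0.0052,-0.001,-0.021,-1,0,0,0,0.0052,-0.001,-0.021,-1])

```text
clock: 4.3
position: [0.4336, 0.0793, 0.0959]
ee_rot: [0.0, 0.993, 0.004, 0.121]
contact_force: [-1.4, -0.0, 0.2]
width: 0.0002
gripper_force: 0.5
```

>>> move_arm(steps=[0,0,0,-0.007,0,0.03,-1,0,0,0,-0.007,0,0.03,-1,0,0,0,-0.021,-0.045,0.03,-1,0,0,0,-0.021,-0.09,0.03,-1,0,0,0,-0.021,-0.104,0.025,-1,0,0,0,-0.021,-0.104,0.018,-1,0,0,0,-0.021,-0.104,0.018,-1,0,0,0,-0.021,-0.104,0.018,-1,0,0,0,-0.021,-0.104,0.018,-1,0,0,0,-0.021,-0.104,0.018,-1])

```text
clock: 5.3
position: [0.4136, -0.0239, 0.1144]
ee_rot: [0.0, 0.993, 0.005, 0.122]
contact_force: [-0.3, 0.0, 0.7]
width: 0.0
gripper_force: 0.0
```

```bash
python3 - <<'E'
from rig import manip
import cv2
g=manip.get_image("wrist"); cv2.imwrite("pics/w3.png",g["pixels"])
E
```

```text
(no output)
```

View pics/w3.png

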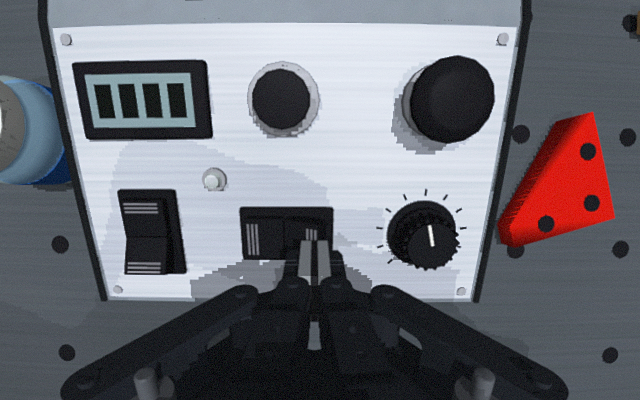

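Power rocker (120–186, 190–275) now has its far end down and near end up, so it is on. The tips (300–330) sit over the knob-side end of the direction rocker (pivot ~286, end ~333). Pressing.

>>> move_arm(steps=[0,0,0,0.002,-0.001,-0.008,-1,0,0,0,0.003,-0.001,-0.012,-1,0,0,0,0.0035,-0.001,-0.014,-1,0,0,0,0.004,-0.001,-0.016,-1,0,0,0,0.0045,-0.001,-0.018,-1,0,0,0,0.005,-0.001,-0.02,-1,0,0,0,0.0055,-0.001,-0.022,-1,0,0,0,0.0055,-0.001,-0.022,-1,0,0,0,0.0055,-0.001,-0.022,-1,0,0,0,0.0055,-0.001,-0.022,-1])

```text
clock: 6.35
position: [0.419, -0.0256, 0.0922]
ee_rot: [0.0, 0.993, 0.004, 0.122]
contact_force: [-1.0, 0.1, 0.4]
width: -0.0
gripper_force: 0.0
```

>>> move_arm(steps=[0,0,0,-0.008,0,0.035,-1,0,0,0,-0.008,0,0.05,-1,0,0,0,0.03,0.019,0.06,-1,0,0,0,0.071,0.019,0.06,-1,0,0,0,0.071,0.019,0.045,-1,0,0,0,0.071,0.019,0.041,-1,0,0,0,0.071,0.019,0.041,-1,0,0,0,0.071,0.019,0.041,-1,0,0,0,0.071,0.019,0.041,-1,0,0,0,0.071,0.019,0.041,-1])

```text
clock: 7.35
position: [0.4899, -0.0069, 0.1338]
ee_rot: [0.0, 0.993, 0.004, 0.122]
contact_force: [-0.7, 0.5, 0.1]
width: -0.0
gripper_force: 0.0
```

```bash
python3 - <<'E'
from rig import manip
import cv2
g=manip.get_image("wrist"); cv2.imwrite("pics/w4.png",g["pixels"])
g=manip.get_image("top"); cv2.imwrite("pics/t4.png",g["pixels"])
E
```

```text
(no output)
```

View pics/w4.png

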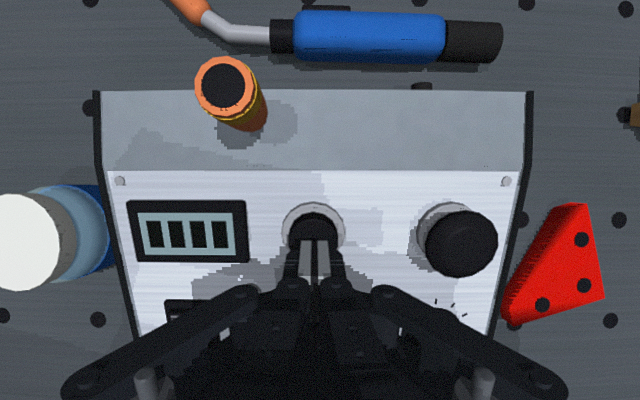

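The reset cap sits under the tips (300–330), but the arm hides the direction rocker. I'll back off to check it before doing the reset.

>>> move_arm(steps=[0,0,0,-0.08,0,0.08,-1,0,0,0,-0.08,0,0.08,-1,0,0,0,-0.08,0,0.08,-1,0,0,0,-0.08,0,0.08,-1,0,0,0,-0.08,0,0.08,-1,0,0,0,-0.08,0,0.08,-1,0,0,0,-0.08,0,0.08,-1,0,0,0,-0.08,0,0.08,-1,0,0,0,-0.08,0,0.08,-1,0,0,0,-0.08,0,0.08,-1])

```text
clock: 8.45
position: [0.4101, -0.0067, 0.213]
ee_rot: [0.0, 0.993, 0.004, 0.121]
contact_force: [-0.7, -0.5, -0.2]
width: 0.0001
gripper_force: 0.0
```

```bash
python3 - <<'E'
from rig import manip
import cv2
g=manip.get_image("wrist"); i=g["pixels"];cv2.imwrite("pics/w5f.png",i)
cv2.imwrite("pics/w5.png",cv2.resize(i[60:280,180:480],None,fx=2.6,fy=2.6,interpolation=cv2.INTER_CUBIC))
E
```

```text
(no output)
```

View pics/w5.png

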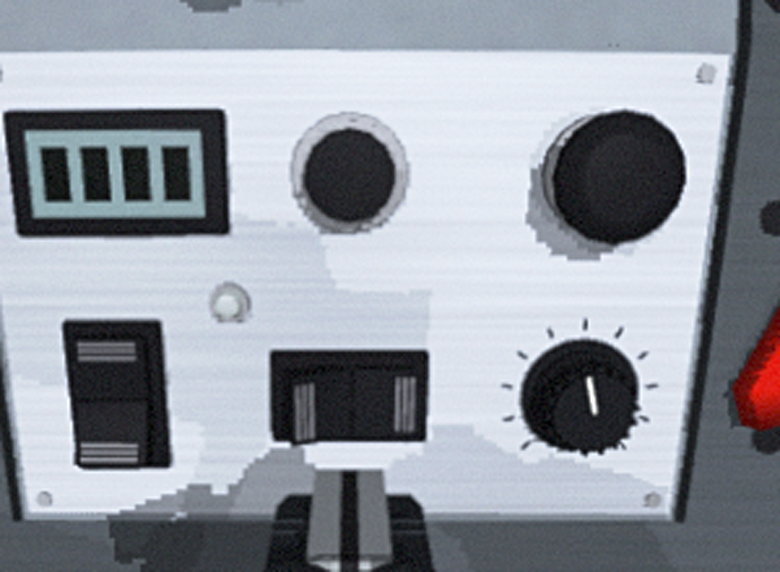

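Both rockers are set: the power rocker's near end stands up, and the direction rocker's left end now stands up (overhanging its bezel at (305,443)) with the knob-side end down. The knob pointer looks unchanged. Next is the reset.

>>> move_arm(steps=[0,0,0,0.04,0,-0.03,-1,0,0,0,0.08,0,-0.06,-1,0,0,0,0.08,0,-0.08,-1,0,0,0,0.08,0,-0.08,-1,0,0,0,0.082,0,-0.088,-1,0,0,0,0.083,0,-0.094,-1,0,0,0,0.084,0,-0.097,-1,0,0,0,0.085,0,-0.1,-1,0,0,0,0.0855,0,-0.102,-1,0,0,0,0.0855,0,-0.102,-1])

```text
clock: 9.5
position: [0.495, -0.0067, 0.1121]
ee_rot: [0.0, 0.993, 0.005, 0.122]
contact_force: [-4.7, -1.1, 7.1]
width: 0.0
gripper_force: 4.2
```

>>> move_arm(steps=[0,0,0,0.0003,0,-0.0015,-1,0,0,0,0.0003,0,-0.0015,-1,0,0,0,0.0003,0,-0.0015,-1,0,0,0,0.0003,0,-0.0015,-1,0,0,0,0.0003,0,-0.0015,-1,0,0,0,0.0003,0,-0.0015,-1,0,0,0,0.0003,0,-0.0015,-1,0,0,0,0.0003,0,-0.0015,-1,0,0,0,0.0003,0,-0.0015,-1,0,0,0,0.0003,0,-0.0015,-1])

```text
clock: 10.5
position: [0.4951, -0.0067, 0.1119]
ee_rot: [0.0, 0.993, 0.005, 0.122]
contact_force: [-11.5, -0.1, 19.4]
width: 0.0001
gripper_force: 11.0
```

The position has stopped moving while the force rose to about 20 N, so the button is fully in and has been held for about 1 s. Releasing.

>>> move_arm(steps=[0,0,0,-0.008,0,0.03,-1,0,0,0,-0.015,0,0.06,-1,0,0,0,-0.05,0,0.1,-1,0,0,0,-0.09,0,0.13,-1,0,0,0,-0.09,0,0.13,-1,0,0,0,-0.09,0,0.13,-1,0,0,0,-0.09,0,0.13,-1,0,0,0,-0.09,0,0.13,-1,0,0,0,-0.09,0,0.13,-1,0,0,0,-0.09,0,0.13,-1])

```text
clock: 11.5
position: [0.4061, -0.0067, 0.2389]
ee_rot: [-0.0, 0.993, 0.004, 0.121]
contact_force: [0.5, 0.1, 0.0]
width: 0.0001
gripper_force: 0.0
```

```bash
python3 - <<'E'
from rig import manip
import cv2
g=manip.get_image("wrist"); i=g["pixels"]
cv2.imwrite("pics/w6.png",cv2.resize(i[60:280,180:480],None,fx=2.6,fy=2.6,interpolation=cv2.INTER_CUBIC))
E
```

```text
(no output)
```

View pics/w6.png

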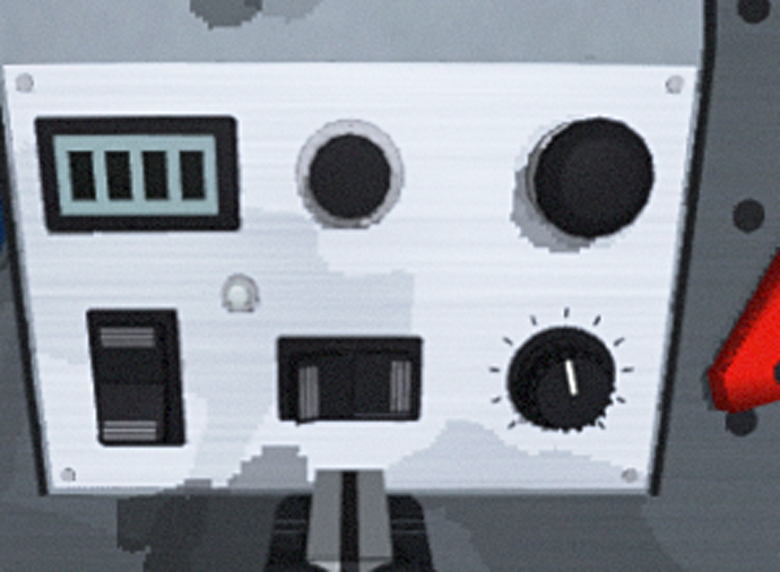

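The reset cap (350,175) is back out, both rockers are as set, and the knob and stop button look untouched. Handing in.

```bash
python3 -c "
from rig import manip
print(manip.sign_off())"
```

```text
the job is handed in; nothing more can be done
None
```

I switched the power on, set the direction rocker to the speed-knob side, held reset fully in for about a second and let it go, in that order, and handed in at about 11.6 s with the arm clear of the console; the last picture shows both rockers still as set.

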